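# Bridge the planter base board onto the narrow rest for drilling

## Robot

A 6-joint arm with a two-finger parallel gripper is mounted at the origin on the work surface. World frame = base frame: x ahead of the robot, y to its left, z up, the work surface at z = 0. Lengths are in m, angles in degrees, forces in N, time in s.
With the tool pointing down it reaches from about 0.4 to 0.825 m from the base axis. Payload 7 kg.
Tool frame: the origin (TCP) lies midway between the tips of the shut fingers; the grasp point (between the pads) lies 19 mm behind it (r.grip_depth is the distance from the TCP to the grasp point, in m); z points along the fingers, y is the line along which they close (so a half turn about z gives the same grasp; the last joint's range is limited). The gripper opens to 88 mm and grips with 3 to 60 N. Pads are 19 mm wide; open, the fingers measure 130 mm over their backs; the gripper's body (78 mm by 193 mm) begins 47 mm behind the grasp point.
Start: joints at [-50.93, 20.546, 0.682, 0, -70.136, -16.507], TCP at [0.259, -0.623, 0.227] pointing down, gripper open.
Joint ranges: [-176.03, 176.03], [-82.01, 121.73], [-58.28, 71.71], [-173.87, 95.51], [-174.79, -0.11], [-173.66, 173.66]. Speed limits (degrees/s): [136.94, 136.94, 172.46, 180, 180, 180].

## Interface

Orientations are given as [roll, pitch, yaw] about the fixed x, y, z axes, in that order (R = Rz(yaw) Ry(pitch) Rx(roll)).
In Python, from plant import r, capture, close_job, search_frame, outline_of gives the robot as it stands.
- The arm moves only by the shell command python3 -m creep 'ROWS' [FORCE]. ROWS is JSON, a list of rows, each a list of 7 numbers: the finger opening in mm, from 0 to 87.6, then the shift along the world's x, y, z in units of 25 mm (1.0 is 25 mm), then the turn, a rotation vector about the world's x, y, z in degrees. In form: [[hand, x, y, z, ax, ay, az], ...]. A call has 1 to 8 rows; each row shifts and turns the commanded pose from where the row before left it; what a row does not reach is not made up. A row lasts 1/12 s, in which the tool goes at most 41.7 mm and 7.16 degrees, less where a joint would pass 70% of its speed; a pose out of reach is approached as far as the arm can. A call is refused whole if a number of a shift passes 1 or a number of a turn 7.16, either way. A call with a gripper value outside its range is refused whole. The fingers move at their own pace and stop on an object; FORCE is the grip in N (left out, the last holds). Time passes only in rows, so rows that do not move let the fingers close. It gives the time, the measured TCP pose, the force, the opening and the grip force at its end, in the units of the state.
- r.get_state(): the state, without advancing time (a new reading comes with each control period).
- capture(name): name is "side" or "top" or "wrist"; returns a dict with "frame" (420x560x3 uint8, red, green, blue), "K" (3x3 intrinsics, pixels), "k1" (the pictures are not rectified: a ray, as slopes to the right and down, at radius r is drawn at 1 + k1 r^2 times it, then the intrinsics apply), "origin" and "rotation" of the camera in the world. Camera axes: x right, y down, z forward; pixel columns grow to the right and rows downward; lengths in m; the calibration is good to about 2 mm. A picture is of the moment at which its call begins. There is no depth.
- close_job(): hands the job in; it is judged then, once.
Trained networks look in a picture, given as the dict that the camera call returned (one of the last four; its "shot" number tells which), for a name from the list of things; names that differ only in an ending like _2 or _b are one class to them, and where a whole thing is asked for, a point or a joint stands for the part that bears it (a point fixed in the world has none). Each returns a list of dicts, best first, with "conf" (0 to 1); they miss things now and then, are a little off and sometimes report something else, mostly with a low value. They report only what shows in the picture. A call takes as long as a camera call.
- search_frame(picture, target): "bbox" ([left, top, right, bottom] in pixels, round what is visible of it).
- outline_of(picture, target): "region" (420x560 bool, what is visible of it) and "bbox" ([left, top, right, bottom] in pixels, round what is visible of it).
The state is a dict: "time_s": time; "joints": joint angles; "qd": joint speeds; "joint_torque": joint torques, N m; "tcp_pos": TCP position; "eef_rot": TCP orientation; "contact_force": force on the tool from outside, world axes, zero at the start; "moment": the same for the moment, N m; "gripper_width": finger opening in m; "gripper_force": force on a finger pad.
Only numpy, scipy, OpenCV 4.12 (cv2) and the standard library are available. Lean on these libraries where they do the work, as an engineer would, in place of code of your own. Each camera call takes 0.05 s, during which the arm holds its last target. There are 200 camera calls.

## Task

The cedar base board of the planter is to get a drain hole at the pencilled cross in its middle. Slide the board along the shelf bench and across the gap so that its free end lies on the narrow wooden rest, reaching right across it, and the cross is over the open gap, about midway and well clear of both the bench and the rest. Leave it lying flat and square across the rest, and leave the rest and everything else standing where they are.

Things in the scene. Friction and masses are not known exactly. Their poses are not given: they have to be found in the camera images.
- bench: narrow cedar shelf bench, fixed, 240 mm deep (its x), 500 mm long (its y), flat level top 100 mm above the table. Origin: at table height under the middle of its open end, which faces the gap; the bench runs from there along its +y (roughly world +y). A chrome clamp grips its +x edge 430 mm from the open end and stands 120 mm above the top
- bench_edge (a point): the middle of the open end's top edge: 100 mm above the bench origin, on the top surface
- rest: narrow wooden rest, 0.8 kg, free-standing (do not shove it): a batten on edge 240 mm long (its x), only 30 mm wide (its y), flat top 98.5 mm above the table (1.5 mm below the bench top), on two cross feet 110 mm wide. It stands beyond the bench's open end (on its -y side), nearly parallel to it, across an open gap 64 to 84 mm wide. Origin: centre of its underside
- rest_top (a point): middle of the rest's top face, 98.5 mm above its origin
- board: plain cedar board 200 mm long (its y), 90 mm wide (its x), 20 mm thick, 0.10 to 0.21 kg, lying flat and loose on the bench top, too wide for most grippers. A dark pencilled cross with 44 mm strokes marks the middle of its top. Origin: centre of its underside, straight below the cross. Its -y end is the free end that faces the gap and the rest, its +y end is the end to push on
- board_end (a point): middle of the lower edge of the board's free (-y) end, 100 mm from its origin
- screwdriver: blue plastic screwdriver 180 mm long lying on the bench top beside the board, along the bench's +x edge; a bystander
- dish: round magnetic steel parts dish, 112 mm across and 34 mm high, on the bench top about 400 mm from the open end, behind the board; a bystander
- mug: white ceramic mug 95 mm high standing on the table beyond the rest; a bystander
- pot: terracotta pot 110 mm across, 95 mm high, standing on the table beyond the rest; a bystander
- square: slim aluminium square, arms 200 and 120 mm, lying flat on the table at the robot's right; a bystander
- drill: cordless drill 200 mm high standing on its battery on the table, at the robot's far right; a bystander

How it is judged:
By the outcome, as a careful person would: the job done as asked, in the order asked, and still so for the second after the job is handed in, with the robot touching nothing.
It also fails if it takes over 45 s, if anything falls off the work surface, if the arm or the gripper's body presses on something with over 40 N, if the wrist force passes 120 N, or if a joint passes its speed limit or range.

## Working session

There is one attempt and no reset: what is moved stays moved. The work goes in short steps, Python scripts to look and compute and a shell command to move; the robot and the scene stay as the last step left them, time stands still between calls to the robot, and variables do not carry over. Pictures are saved under pics/ and viewed, at most 10 in all, crops included, and the job is handed in when it is done.

```bash
mkdir -p pics; cat > h.py <<'E'
import numpy as np, cv2
from plant import r, capture, close_job, search_frame, outline_of
def shot(n,f=None):
    c=capture(n)
    if f: cv2.imwrite('pics/'+f,cv2.cvtColor(c['frame'],cv2.COLOR_RGB2BGR))
    return c
def unproj(c,px,z):
    K=np.array(c['K'],float);px=np.array(px,float).reshape(-1,1,2)
    s=cv2.undistortPoints(px,K,np.array([c['k1'],0,0,0.]))[:,0]
    d=np.c_[s,np.ones(len(s))]@np.array(c['rotation']).T
    o=np.array(c['origin']);return o+d*((z-o[2])/d[:,2])[:,None]
def proj(c,P):
    R=np.array(c['rotation']);q=(np.array(P,float).reshape(-1,3)-np.array(c['origin']))@R
    return cv2.projectPoints(q,np.zeros(3),np.zeros(3),np.array(c['K'],float),np.array([c['k1'],0,0,0.]))[0][:,0]
def rect(c,name,z):
    o=outline_of(c,name)
    if not o: print(name,'none');return
    m=o[0]['region'].astype(np.uint8);cs=max(cv2.findContours(m,0,1)[0],key=cv2.contourArea)[:,0]
    w=unproj(c,cs,z)[:,:2]
    (cx,cy),(a,b),t=cv2.minAreaRect((w*1000).astype(np.float32))
    print(name,round(o[0]['conf'],2),'c',round(cx,1),round(cy,1),'size',round(a,1),round(b,1),'ang',round(t,2),o[0]['bbox'])
    return w
E
python3 - <<'E'
from h import *
for n in('top','side'):
    c=shot(n,n+'0.png');print(n,np.round(c['origin'],3),np.round(c['rotation'],2).tolist())
    for k,z in(('board',.12),('rest',.0985),('bench',.1),('dish',.134),('screwdriver',.11),('mug',.095),('pot',.095)): rect(c,k,z)
print({k:np.round(v,3) for k,v in r.get_state().items()})
E
```

```text
top [ 0.489 -0.038  1.188] [-176.63, 1.83, -89.23]Traceback (most recent call last):
  File "<stdin>", line 4, in <module>
  File "h.py", line 19, in rect
    w=unproj(c,cs,z)[:,:2]
      ~~~~~~^^^^^^^^
  File "h.py", line 11, in unproj
    o=np.array(c['origin']);return o+d*((z-o[2])/d[:,2])[:,None]
                                                 ~^^^^^
IndexError: too many indices for array: array is 1-dimensional, but 2 were indexed
```

Rotation is given as roll/pitch/yaw.

```bash
sed -i "s/np.array(c\['rotation'\])/Rm(c)/; 2a from scipy.spatial.transform import Rotation\ndef Rm(c): return Rotation.from_euler('xyz',c['rotation'],degrees=True).as_matrix()" h.py
python3 - <<'E'
from h import *
for n in('top','side'):
    c=shot(n,n+'0.png');print(n,np.round(c['origin'],3),np.round(c['rotation'],2).tolist())
    for k,z in(('board',.12),('rest',.0985),('bench',.1),('dish',.134),('screwdriver',.11),('mug',.095),('pot',.095)): rect(c,k,z)
print({k:np.round(v,3) for k,v in r.get_state().items()})
E
```

```text
top [ 0.489 -0.038  1.188] [-176.63, 1.83, -89.23]
board 0.93 c 475.8 116.8 size 203.4 92.9 ang 82.42 [193.5, 217.3, 275.1, 260.5]
rest 0.82 c 454.7 -100.9 size 100.2 238.5 ang 83.72 [296.5, 200.0, 340.7, 294.3]
bench 0.84 c 541.4 231.2 size 509.1 268.3 ang 83.59 [99.6, 150.3, 293.2, 271.9]
dish 0.88 c 512.7 411.1 size 110.8 111.7 ang 46.42 [101.3, 204.4, 146.0, 244.1]
screwdriver 0.8 c 600.9 51.4 size 89.4 24.8 ang 86.48 [245.1, 184.7, 278.5, 198.1]
mug 0.84 c 544.6 -339.0 size 80.8 120.9 ang 18.04 [390.2, 197.3, 435.7, 232.6]
pot 0.8 c 613.3 -499.7 size 113.8 109.7 ang 63.18 [444.1, 168.8, 492.5, 210.5]
side [0.269 1.179 1.319] [-135.23, -0.24, -167.28]
board 0.66 c 471.7 122.1 size 218.8 97.4 ang 82.92 [266.7, 210.8, 319.2, 270.7]
rest 0.66 c 449.4 -67.5 size 145.7 256.2 ang 68.92 [276.1, 183.2, 349.1, 229.1]
bench 0.92 c 557.6 228.2 size 512.4 308.7 ang 84.51 [192.4, 199.9, 330.5, 354.6]
dish 0.65 c 508.3 416.9 size 109.4 115.0 ang 55.17 [234.0, 297.3, 275.1, 333.9]
screwdriver 0.78 c 599.5 56.8 size 134.6 28.1 ang 85.01 [243.6, 201.9, 264.5, 242.5]
mug 0.88 c 532.8 -309.3 size 84.2 191.1 ang 12.23 [286.6, 132.0, 311.8, 170.4]
pot 0.96 c 601.4 -458.4 size 103.6 201.8 ang 13.13 [275.4, 109.2, 305.7, 142.2]
{'time_s': np.float64(0.9), 'joints': array([-5.0931e+01,  2.0544e+01,  6.8300e-01,  1.0000e-03, -7.0135e+01,
       -1.6506e+01]), 'qd': array([ 0.085,  0.001, -0.014,  0.09 ,  0.085,  0.04 ]), 'joint_torque': array([ 0.0000e+00, -5.8236e+01,  2.9330e+01,  7.0020e+00,  1.2000e-02,
       -0.0000e+00]), 'tcp_pos': array([ 0.259, -0.623,  0.227]), 'eef_rot': array([-1.79996e+02,  1.00000e-03, -1.57437e+02]), 'contact_force': array([-0.33 , -0.411, -0.126]), 'moment': array([ 0.044,  0.042, -0.02 ]), 'gripper_force': np.float64(0.0), 'gripper_width': np.float64(0.087)}
```

View pics/top0.png

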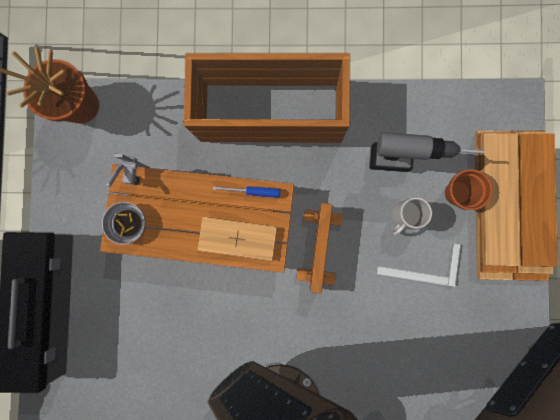

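View pics/side0.png

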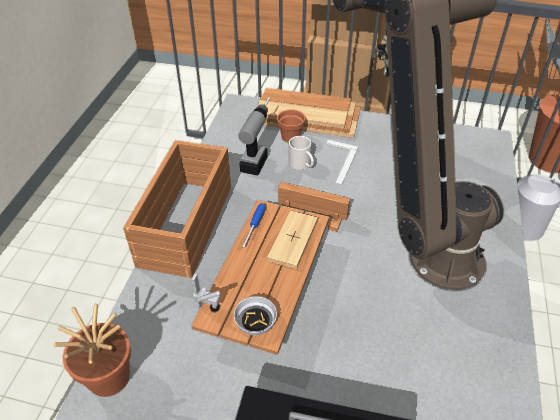

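The top view shows the board (198–276, 217–260) on the bench, whose open end is near column 290. The rest's batten runs from (326,205) to (316,292), the dish is at (124,223) and the screwdriver at (213–280, 190). The side view agrees. I'll enlarge the gap area next for exact edges.

```bash
python3 - <<'E'
import cv2
i=cv2.imread('pics/top0.png')[175:299,190:350]
cv2.imwrite('pics/z0.png',cv2.resize(i,None,fx=4.8,fy=4.8,interpolation=cv2.INTER_CUBIC))
E
```

```text
(no output)
```

View pics/z0.png

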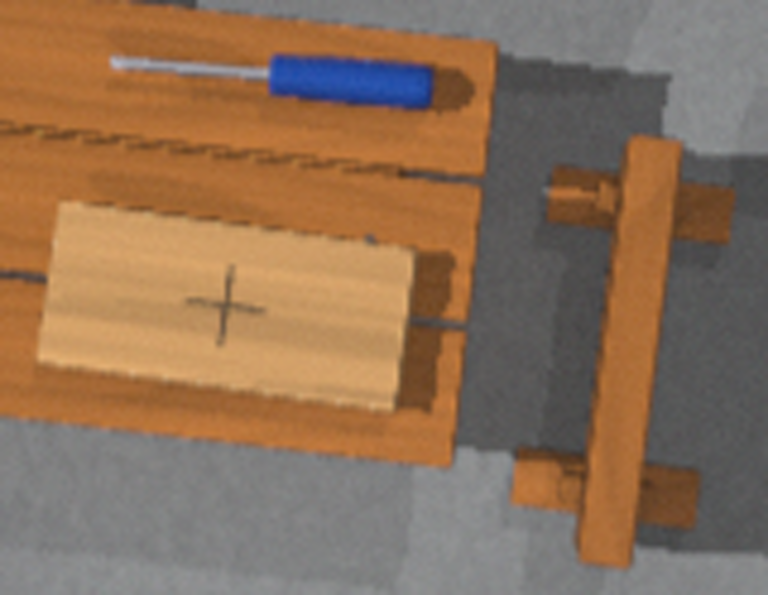

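```bash
cat >> h.py <<'E'
def show(c,d,ox,oy,f):
    for k,(z,p) in d.items():
        w=unproj(c,(np.array(p,float)+.5)/f-.5+[ox,oy],z)[:,:2]*1000
        print(k,w.round(1).tolist(),'sides',np.linalg.norm(np.roll(w,-1,0)-w,axis=1).round(1),'dirs',np.degrees(np.arctan2(*(np.roll(w,-1,0)-w).T[::-1])).round(1),'mean',w.mean(0).round(1))
E
python3 - <<'E'
from h import *
c=shot('top')
show(c,{'bench':(.1,[(497,43),(452,466)]),'rest':(.0985,[(627,136),(681,142),(631,567),(579,561)]),
'board':(.12,[(58,200),(414,249),(395,410),(38,365)]),'cross':(.12,[(226,308)])},190,175,4.8)
E
```

```text
bench [[623.8, -30.1], [387.8, -8.0]] sides [237. 237.] dirs [174.6  -5.4] mean [505.8 -19. ]
rest [[572.4, -103.3], [569.3, -133.4], [334.2, -107.3], [336.9, -78.7]] sides [ 30.2 236.6  28.8 236.8] dirs [-95.7 173.7  84.6  -6. ] mean [ 453.2 -105.7]
board [[531.8, 210.8], [507.3, 13.9], [419.4, 23.0], [441.1, 219.5]] sides [198.4  88.3 197.7  91.1] dirs [-97.1 174.1  83.7  -5.5] mean [474.9 116.8]
cross [[473.6, 116.7]] sides [0.] dirs [0.] mean [473.6 116.7]
```

Yaws are bench −5.4°, rest −6.1° and board −6.3°. The gap is about 76 mm, and all sizes match the given ones to within about 3 mm. The plan is to push the board's +y end with two spread fingertips: about 170 mm along −y, moving about 18 mm in −x.

```bash
python3 -m creep '[[50,1,1,0,0,0,6.8],[50,1,1,0,0,0,6.8],[50,1,1,0,0,0,6.8],[50,1,1,0,0,0,6.8],[50,1,1,0,0,0,6.8],[50,1,1,0,0,0,6.8],[50,1,1,0,0,0,6.8],[50,1,1,0,0,0,6.8]]'
python3 -m creep '[[50,0.5,1,0,0,0,6.8],[50,0.5,1,0,0,0,0],[50,0,1,0,0,0,0],[50,0,1,0,0,0,0],[50,0,1,0,0,0,0],[50,0,1,0,0,0,0],[50,0,1,0,0,0,0],[50,0,1,0,0,0,0]]'
python3 -m creep '[[50,0,1,0,0,0,0],[50,0,1,0,0,0,0],[50,0,1,0,0,0,0],[50,0,1,0,0,0,0],[50,0,1,0,0,0,0],[50,0,1,0,0,0,0],[50,0,1,0,0,0,0],[50,0,1,0,0,0,0]]'
```

```text
time_s: 1.62
tcp_pos: [0.46, -0.4219, 0.2268]
eef_rot: [-180.0, -0.0, -102.7]
contact_force: [0.8, -0.7, 0.2]
gripper_width: 0.0502
gripper_force: 0.0
time_s: 2.28
tcp_pos: [0.4839, -0.2221, 0.2267]
eef_rot: [-180.0, -0.0, -96.2]
contact_force: [1.0, 0.5, -0.3]
gripper_width: 0.0502
gripper_force: 0.0
time_s: 2.95
tcp_pos: [0.4838, -0.0221, 0.2269]
eef_rot: [-180.0, 0.0, -96.2]
contact_force: [0.8, 0.1, 0.4]
gripper_width: 0.0502
gripper_force: 0.0
```

```bash
python3 -m creep '[[50,0.2,1,0,0,0,0],[50,0,1,0,0,0,0],[50,0,1,0,0,0,0],[50,0,1,0,0,0,0],[50,0,1,0,0,0,0],[50,0,1,0,0,0,0],[50,0,1,0,0,0,0],[50,0,1,0,0,0,0]]'
python3 -m creep '[[50,0,1,0,0,0,0],[50,0,1,0,0,0,0],[50,0,1,0,0,0,0],[50,0,0.4,0,0,0,0],[50,0,0,-1,0,0,0],[50,0,0,-1,0,0,0],[50,0,0,-1,0,0,0],[50,0,0,-0.5,0,0,0]]'
python3 - <<'E'
from h import *
shot('wrist','w1.png'); c=shot('side','s1.png')
cv2.imwrite('pics/s1z.png',cv2.cvtColor(cv2.resize(c['frame'][180:330,200:400],None,fx=4,fy=4),4))
E
```

```text
time_s: 3.62
tcp_pos: [0.4888, 0.178, 0.2268]
eef_rot: [-180.0, 0.0, -96.2]
contact_force: [-0.2, 0.3, 0.6]
gripper_width: 0.0498
gripper_force: 0.0
time_s: 4.28
tcp_pos: [0.4876, 0.2606, 0.1362]
eef_rot: [179.9, -0.1, -96.3]
contact_force: [-0.1, -0.5, 0.2]
gripper_width: 0.05
gripper_force: 0.0
```

View pics/s1z.png

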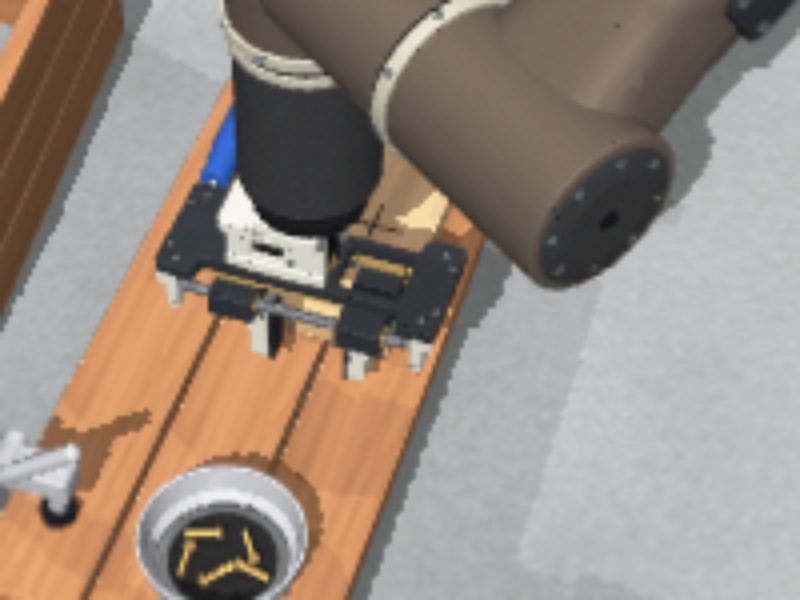

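The gripper is behind the board's +y end, clear of the dish and clamp. I'll lower it to just above the bench top.

```bash
python3 -m creep '[[50,0,0,0,0,0,0],[50,0,0,-0.4,0,0,0],[50,0,0,-0.4,0,0,0],[50,0,0,-0.2,0,0,0],[50,0,0,0,0,0,0],[50,0,0,0,0,0,0]]'
```

```text
time_s: 4.88
tcp_pos: [0.4889, 0.2615, 0.1139]
eef_rot: [180.0, -0.0, -96.2]
contact_force: [-0.8, 0.6, 1.0]
gripper_width: 0.05
gripper_force: 0.0
```

```bash
python3 -m creep '[[50,0,0,-0.22,0,0,0],[50,0,0,0,0,0,0],[50,-0.03,-0.25,0,0,0,0],[50,-0.03,-0.25,0,0,0,0],[50,-0.03,-0.25,0,0,0,0],[50,-0.02,-0.25,0,0,0,0],[50,-0.03,-0.25,0,0,0,0],[50,-0.02,-0.25,0,0,0,0]]'
python3 -m creep '[[50,-0.03,-0.25,0,0,0,0],[50,-0.03,-0.25,0,0,0,0],[50,-0.03,-0.25,0,0,0,0],[50,-0.03,-0.25,0,0,0,0],[50,-0.02,-0.25,0,0,0,0],[50,-0.03,-0.25,0,0,0,0],[50,-0.02,-0.25,0,0,0,0],[50,-0.03,-0.25,0,0,0,0]]'
python3 -m creep '[[50,-0.03,-0.25,0,0,0,0],[50,-0.03,-0.25,0,0,0,0],[50,-0.03,-0.25,0,0,0,0],[50,-0.02,-0.25,0,0,0,0],[50,0,0,0,0,0,0],[50,0,0,0,0,0,0]]'
python3 - <<'E'
from h import *
c=shot('top','t2.png'); rect(c,'board',.12)
i=cv2.imread('pics/t2.png')[175:299,190:350]
cv2.imwrite('pics/z2.png',cv2.resize(i,None,fx=4.8,fy=4.8,interpolation=cv2.INTER_CUBIC))
E
```

```text
time_s: 5.55
tcp_pos: [0.485, 0.2235, 0.1088]
eef_rot: [-180.0, 0.0, -96.3]
contact_force: [-0.9, 0.2, 1.1]
gripper_width: 0.05
gripper_force: 0.5
time_s: 6.22
tcp_pos: [0.4796, 0.1738, 0.1087]
eef_rot: [-180.0, 0.0, -96.2]
contact_force: [0.4, 2.0, 1.5]
gripper_width: 0.0499
gripper_force: 1.2
time_s: 6.72
tcp_pos: [0.4761, 0.1482, 0.1082]
eef_rot: [179.9, -0.1, -96.3]
contact_force: [0.4, 0.6, -0.2]
gripper_width: 0.0499
gripper_force: 0.0
board 0.93 c 469.1 33.3 size 191.2 92.2 ang 83.95 [227.2, 224.2, 306.1, 261.7]
```

View pics/z2.png

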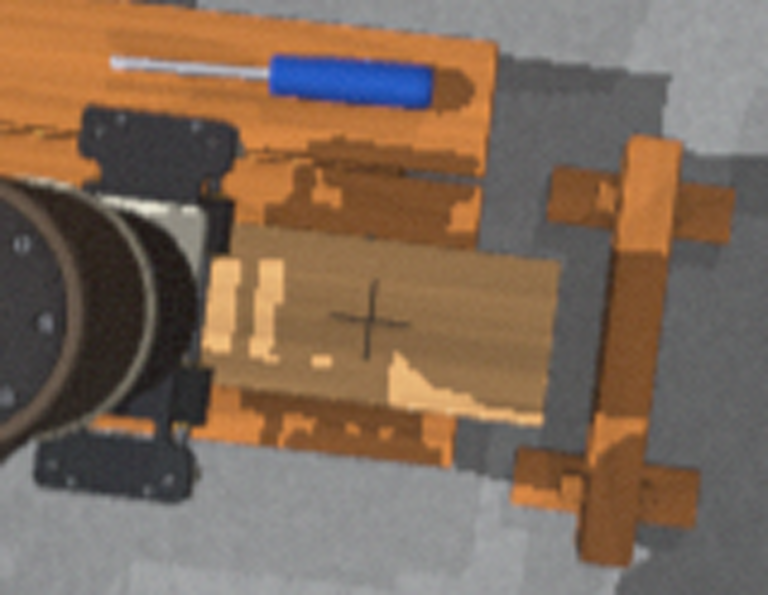

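The board follows squarely. Its free end is at zoom (559,262)–(542,426), past the bench edge and short of the rest, with the cross at (370,321).

```bash
python3 - <<'E'
from h import *
c=shot('top')
show(c,{'end':(.12,[(559,262),(542,426)]),'cross':(.12,[(370,321)])},190,175,4.8)
print(r.get_state()['tcp_pos'])
E
```

```text
end [[501.2, -65.5], [412.0, -57.2]] sides [89.6 89.6] dirs [174.6  -5.4] mean [456.6 -61.4]
cross [[467.6, 37.4]] sides [0.] dirs [0.] mean [467.6  37.4]
[0.47637559 0.14888288 0.10823094]
```

```bash
python3 -m creep '[[50,-0.02,-0.2,0,0,0,0],[50,-0.02,-0.2,0,0,0,0],[50,-0.02,-0.2,0,0,0,0],[50,-0.02,-0.2,0,0,0,0],[50,-0.02,-0.2,0,0,0,0],[50,-0.02,-0.2,0,0,0,0],[50,-0.02,-0.2,0,0,0,0],[50,-0.02,-0.2,0,0,0,0]]'
python3 -m creep '[[50,-0.02,-0.2,0,0,0,0],[50,-0.02,-0.2,0,0,0,0],[50,-0.02,-0.2,0,0,0,0],[50,-0.02,-0.2,0,0,0,0],[50,-0.02,-0.2,0,0,0,0],[50,-0.02,-0.2,0,0,0,0],[50,-0.02,-0.2,0,0,0,0],[50,-0.02,-0.2,0,0,0,0]]'
python3 -m creep '[[50,-0.02,-0.1,0,0,0,0],[50,0,0,0,0,0,0],[50,0,0,0,0,0,0]]'
python3 - <<'E'
from h import *
c=shot('top','t3.png'); rect(c,'board',.12)
i=cv2.imread('pics/t3.png')[175:299,190:350]
cv2.imwrite('pics/z3.png',cv2.resize(i,None,fx=4.8,fy=4.8,interpolation=cv2.INTER_CUBIC))
E
```

```text
time_s: 7.53
tcp_pos: [0.4727, 0.1087, 0.1086]
eef_rot: [-180.0, 0.0, -96.2]
contact_force: [0.5, 1.1, 0.1]
gripper_width: 0.0498
gripper_force: 0.6
time_s: 8.2
tcp_pos: [0.4688, 0.0688, 0.1087]
eef_rot: [-180.0, 0.0, -96.2]
contact_force: [-0.6, 2.4, 0.7]
gripper_width: 0.05
gripper_force: 1.0
time_s: 8.45
tcp_pos: [0.4679, 0.0662, 0.1084]
eef_rot: [180.0, -0.0, -96.3]
contact_force: [-0.1, 0.7, -0.7]
gripper_width: 0.0503
gripper_force: 0.0
board 0.98 c 459.3 -52.4 size 183.6 92.6 ang 84.76 [264.9, 225.9, 338.4, 266.6]
```

View pics/z3.png

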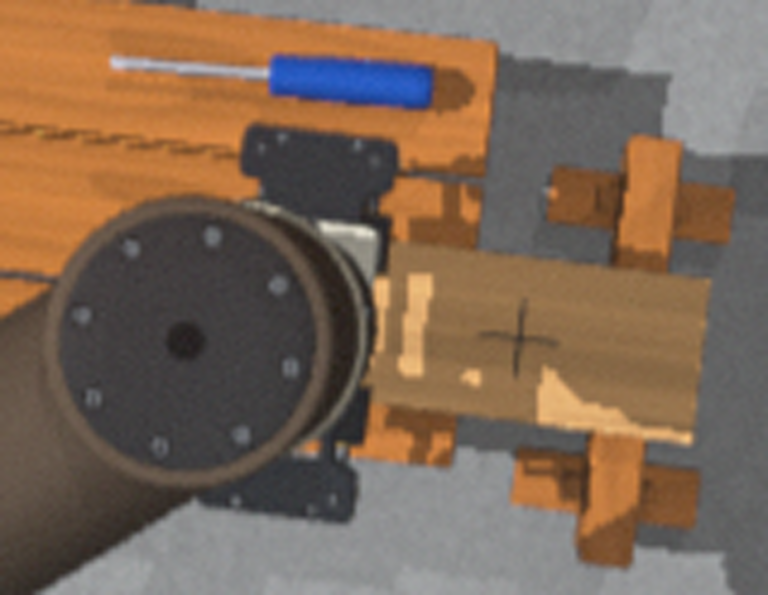

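The free end now lies across the rest, which hasn't moved. The cross at (518,339) is about 7.5 mm short of mid-gap (≈534), so I'll nudge it on and then retreat.

```bash
python3 -m creep '[[50,-0.01,-0.1,0,0,0,0],[50,-0.01,-0.1,0,0,0,0],[50,-0.01,-0.1,0,0,0,0],[50,0,-0.03,0,0,0,0],[50,0,0,0,0,0,0],[50,0,0,0,0,0,0]]'
python3 -m creep '[[50,0.03,0.3,0,0,0,0],[50,0.06,0.6,0,0,0,0],[50,0.05,0.5,0,0,0,0],[50,0,0,1,0,0,0],[50,0,0,1,0,0,0],[50,0,0,1,0,0,0],[50,0,0,1,0,0,0],[50,0,0,1,0,0,0]]'
python3 -m creep '[[50,0,1,0,0,0,0],[50,0,1,0,0,0,0],[50,0,1,0,0,0,0],[50,0,1,0,0,0,0],[50,0,0,0,0,0,0]]'
python3 - <<'E'
from h import *
c=shot('top','t4.png'); rect(c,'board',.12);rect(c,'rest',.0985);rect(c,'screwdriver',.11);rect(c,'dish',.134)
i=cv2.imread('pics/t4.png')[175:299,190:350]
cv2.imwrite('pics/z4.png',cv2.resize(i,None,fx=4.8,fy=4.8,interpolation=cv2.INTER_CUBIC))
c=shot('side','s4.png');rect(c,'board',.12)
E
```

```text
time_s: 9.05
tcp_pos: [0.4674, 0.0583, 0.1086]
eef_rot: [180.0, -0.0, -96.2]
contact_force: [-0.1, 0.2, -0.5]
gripper_width: 0.0498
gripper_force: 0.0
time_s: 9.72
tcp_pos: [0.4708, 0.0941, 0.2349]
eef_rot: [-180.0, -0.0, -96.2]
contact_force: [0.9, 0.3, -0.3]
gripper_width: 0.0499
gripper_force: 0.0
time_s: 10.13
tcp_pos: [0.4712, 0.1974, 0.2335]
eef_rot: [-180.0, 0.0, -96.1]
contact_force: [0.3, 0.6, 0.8]
gripper_width: 0.0501
gripper_force: 0.0
board none
rest 0.6 c 371.2 -92.4 size 70.9 103.4 ang 0.96 [294.4, 203.9, 340.8, 293.0]
screwdriver 0.89 c 602.1 52.6 size 86.9 21.6 ang 85.4 [230.9, 186.0, 276.4, 197.7]
dish 0.46 c 557.6 409.2 size 69.9 21.5 ang 82.58 [111.6, 203.1, 140.3, 211.9]
board 0.6 c 443.7 -103.5 size 93.8 79.1 ang 80.89 [287.9, 177.9, 332.4, 224.9]
```

View pics/z4.png

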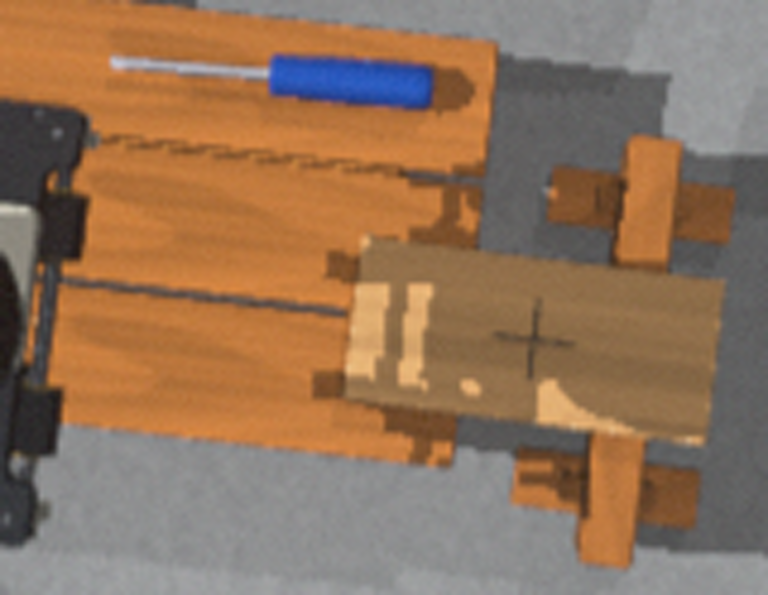

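View pics/s4.png

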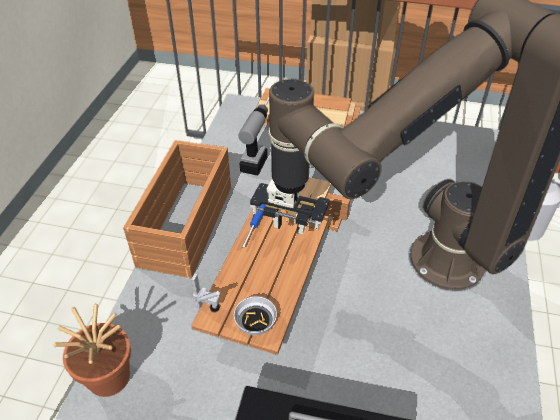

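The board spans the gap with its corners at (365,237), (723,281), (704,443) and (346,399) and the cross at (534,340). The rest is unchanged and the arm is clear. I'll check the numbers before handing in.

```bash
python3 - <<'E'
from h import *
c=shot('top')
show(c,{'board':(.12,[(365,237),(723,281),(704,443),(346,399)]),'cross':(.12,[(534,340)]),'rest':(.0985,[(627,136),(681,142),(631,567),(579,561)])},190,175,4.8)
x,y=unproj(c,(np.array([534,340.])+.5)/4.8-.5+[190,175],.12)[0][:2]*1000
b=-19-(x-505.8)*np.tan(np.radians(5.4));q=-91.0-(x-454.6)*np.tan(np.radians(6))
print('to bench',b-y,'to rest',y-q)
if min(b-y,y-q)>33: print(close_job())
E
```

```text
board [[513.5, 40.9], [492.1, -154.8], [404.3, -144.9], [425.0, 49.9]] sides [196.9  88.3 195.9  89. ] dirs [-96.2 173.6  84.   -5.8] mean [458.7 -52.2]
cross [[458.6, -52.3]] sides [0.] dirs [0.] mean [458.6 -52.3]
rest [[572.4, -103.3], [569.3, -133.4], [334.2, -107.3], [336.9, -78.7]] sides [ 30.2 236.6  28.8 236.8] dirs [-95.7 173.7  84.6  -6. ] mean [ 453.2 -105.7]
to bench 37.81356183712629 to rest 39.06813435467824
the job is handed in; nothing more can be done
None
```

The job is handed in: the board lies across the gap with its free end right over the rest and square to it to within about half a degree, the cross is about 38 mm from the bench and 39 mm from the rest, and the rest hasn't moved.

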